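# Clear the dust extractor's cover, draw the filter cassette and hold it up to be checked

## Task

The filter in the blue bench dust extractor needs checking, but an empty white mixing cup has been left standing on its cover: nest that cup into the like cup standing on the bench and let it go. Then swing the cover open past upright, draw the filter cassette straight up out of its guides by the orange tab, and turn it so that one of its broad faces looks squarely towards the front of the bench. Finish still holding the cassette upright and still, with its lower edge at least 5 cm above the extractor's open rim; leave the cover open, the cups nested and the other things on the bench where they are.

Things in the scene. Friction and masses are not known exactly. Their poses are not given: they have to be found in the camera images.
- extractor: blue sheet-steel case, 170 (x) x 220 (y) x 110 mm high, fixed to the bench, walls 4 mm, open on top below its cover; a hose spigot sticks out 30 mm on its left. Origin: centre of the underside, on the bench; x to its rear (hinge side), y to its left, z up. The filter cassette stands on edge along x across the middle; either side of it the case is empty for about 65 mm, to a floor at 8 mm
- cover (a joint): hinge of the blue cover: 0 shut, grows as it swings up and back, pi/2 upright, stop at 1.95. A stiff friction hinge: it stays at any angle where it is left; about 3 N upward at the handle moves it. The cover is 172 x 222 x 6 mm, its top 116 mm above the bench when shut, its front edge 171 mm from the hinge
- cover_hinge (a point): middle of the cover's hinge line, at the rear upper edge of the case (85 mm behind the case's centre, 110 mm above the bench); its y axis lies along the hinge. Turns with the cover
- cover_handle (a point): middle of the black bow handle's round bar, 10 mm thick and running 90 mm straight along y between its bends, 38 mm above the cover's top face and 15 mm back from its front edge (156 mm in front of and 44 mm above the hinge when shut). The gap under the bar is 33 mm. Swings with the cover, ending behind it when open
- case_rim (a point): centre of the case's open top, 110 mm above the bench; axes as the extractor's
- filter: cassette hidden below the cover: grey frame 146 (x) x 18 (y, thick) x 72 mm (z) with a pleated panel; on top an orange pull tab 56 (x) x 10 (y), from z 72 to 93 mm. 0.1 to 0.2 kg. Origin: centre of its underside, 8 mm above the bench when in the guides (tab top 9 mm below the rim). y is normal to its broad faces. Guides at its two ends, up to 78 mm above the bench, leave 2 mm play a side
- cup_cover: empty white mixing cup left standing upright on the cover; 85 mm tall, outside diameter 42 mm at the foot and 62 mm at the mouth, wall about 2 mm, 0.04 kg. Origin: centre of its underside, z up
- cup_bench: a like cup standing upright on the bench, mouth up, same sizes and origin. Nested cups wedge lightly: the inner one's foot comes to rest about 20 mm above the outer one's, so its top 20 mm stay above the outer mouth
- bench_mid (a point): a fixed point on the bench top that gives the bench's directions: x points straight away from the robot across the bench, square to its front edge, y left, z up
- bit_case: bystander: dark green case, 85 x 125 x 35 mm, origin under its centre
- weight_tray: bystander: blue tray of wheel weights, 66 x 112 x 20 mm, origin under its centre
- sanding_block: bystander: black rubber sanding block, 122 x 66 x 41 mm, origin under its centre
- tape_measure: bystander: yellow tape measure, 37 x 72 x 65 mm, origin under its centre
There are look-alikes about, which are no part of the job. Leave any purple look-alike of the cup_cover alone.

How it is judged:
By the outcome, as a careful person would: the job done as asked, in the order asked, and still so for the second after the job is handed in, while the arm keeps its last pose, push and grip.
It also fails if it takes over 72 s, if anything falls off the work surface, if the arm or the gripper's body presses on something with over 40 N, if the wrist force passes 120 N, or if a joint passes its speed limit or range.

## Robot

A 6-joint arm with a two-finger parallel gripper is mounted at the origin on a cart in front of the work surface, level with it; the furniture and walls round the work are solid. World frame = base frame: x ahead of the robot, y to its left, z up, the work surface at z = 0. Lengths are in m, angles in rad, forces in N, time in s.
With the tool pointing down it reaches from about 0.4 to 0.825 m from the base axis. Payload 7 kg.
Tool frame: the origin (TCP) lies midway between the tips of the shut fingers; the grasp point (between the pads) lies 19 mm behind it; z points along the fingers, y is the line along which they close (so a half turn about z gives the same grasp; the last joint's range is limited). The gripper opens to 88 mm and grips with 3 to 60 N. Pads are 19 mm wide; open, the fingers measure 130 mm over their backs; the gripper's body (78 mm by 193 mm) begins 47 mm behind the grasp point.
Start: joints at [1.527, 0.359, 0.012, 0, -1.224, -0.288], TCP at [0.22, 0.638, 0.201] pointing down, gripper open.
Joint ranges: [-3.07, 3.07], [-1.43, 2.12], [-1.02, 1.25], [-3.03, 1.67], [-3.05, -0], [-3.03, 3.03]. Speed limits (rad/s): [2.39, 2.39, 3.01, 3.14, 3.14, 3.14].

## Interface

Orientations are given as [roll, pitch, yaw] about the fixed x, y, z axes, in that order (R = Rz(yaw) Ry(pitch) Rx(roll)).
In Python, from station import arm, grab_frame, camera_params, spot_in gives the robot as it stands.
- The arm moves only by the shell command python3 -m jog 'ROWS' [FORCE]. ROWS is JSON, a list that holds one entry, the list of rows, each a list of 7 numbers: the shift along the tool's x, y, z in mm, then the turn, a rotation vector about the tool's x, y, z in rad, then the finger opening in mm, from 0 to 87.6. In form: [[[x, y, z, wx, wy, wz, fingers], ...]]. A call has 1 to 20 rows; each row is the pose to reach, as a shift and turn from the pose commanded when the call began, along the tool's axes at that moment; what a row does not reach only later rows make up. A row lasts 1/8 s, in which the tool goes at most 62.5 mm and 10.7 degrees, less where a joint would pass 70% of its speed; a pose out of reach is approached as far as the arm can. A call with a gripper value outside its range is refused whole. The fingers move at their own pace and stop on an object; FORCE is the grip in N (left out, the last holds). Time passes only in rows, so rows that repeat a pose let the fingers close. It gives the time, the measured TCP pose, the force, the opening and the grip force at its end, in the units of the state.
- arm.get_state(): the state, without advancing time (a new reading comes with each control period).
- grab_frame(name): name is "scene" or "top" or "wrist"; returns (picture, depth): 420x560x3 uint8, blue, green, red; 420x560 float32, m along the optical axis (not along the pixel's ray), 0 where there is no reading.
- camera_params(name): a dict with "mtx" (3x3 intrinsics, pixels), "R" (3x3) and "t" (3): a world point X has camera coordinates R X + t. Camera axes: x right, y down, z forward; pixel columns grow to the right and rows downward; lengths in m; the calibration is good to about 2 mm. A picture is of the moment at which its call begins: read the wrist's pose just before it. camera_params takes no time and is no camera call; for the wrist camera it gives the pose at the moment of the call.
- arm.job_done(): hands the job in; it is judged then, once.
Trained networks look in the newest picture that a camera, given by its name, has taken for a name from the list of things; names that differ only in an ending like _2 or _b are one class to them, and where a whole thing is asked for, a point or a joint stands for the part that bears it (a point fixed in the world has none). Each returns a list of dicts, best first, with "confidence" (0 to 1); they miss things now and then, are a little off and sometimes report something else, mostly with a low value. They report only what shows in the picture. A call takes as long as a camera call. They do not tell look-alikes from the thing itself.
- spot_in(query, camera): "uv" ([column, row] in pixels, amid what is visible of it).
The state is a dict: "t": time; "q": joint angles; "qd": joint speeds; "joint_efforts": joint torques, N m; "eef_pos": TCP position; "ee_rot": TCP orientation; "force": force on the tool from outside, world axes, zero at the start; "moment": the same for the moment, N m; "width": finger opening in m; "gripper_force": force on a finger pad.
Only numpy, scipy, OpenCV 4.12 (cv2) and the standard library are available. Lean on these libraries where they do the work, as an engineer would, in place of code of your own. Each camera call takes 0.05 s, during which the arm holds its last target. There are 200 camera calls.

## Working session

There is one attempt and no reset: what is moved stays moved. The work goes in short steps, Python scripts to look and compute and a shell command to move; the robot and the scene stay as the last step left them, time stands still between calls to the robot, and variables do not carry over. Pictures are saved under pics/ and viewed, at most 10 in all, crops included, and the job is handed in when it is done.

```bash
ls; mkdir -p pics; cat > h.py <<'E'
import numpy as np,cv2
from station import arm,grab_frame,camera_params,spot_in
from scipy.spatial.transform import Rotation as Ro
def cloud(name):
    p=camera_params(name); im,d=grab_frame(name)
    v,u=np.mgrid[:d.shape[0],:d.shape[1]]
    K=np.array(p["mtx"]);R=np.array(p["R"]);t=np.array(p["t"])
    c=np.stack([(u-K[0,2])/K[0,0]*d,(v-K[1,2])/K[1,1]*d,d],-1)
    W=(c-t)@R   # R^T (c-t)
    W[d==0]=np.nan
    return im,d,W
def proj(name,X):
    p=camera_params(name);c=np.array(p["R"])@np.array(X)+np.array(p["t"]);q=np.array(p["mtx"])@c
    return q[:2]/q[2]
def tool():
    s=arm.get_state();return np.array(s["eef_pos"]),Ro.from_euler('xyz',s["ee_rot"])
def to_tool(X,Rt=None):
    p,r=tool();out=(np.array(X)-p)@r.as_matrix()*1000
    if Rt is None:return out.round(1)
    return out.round(1),(r.inv()*Rt).as_rotvec().round(4)
E
python3 - <<'E'
from h import *
print(arm.get_state())
for n in("scene","top"):
    im,d,W=cloud(n);cv2.imwrite(f"pics/{n}0.png",im);np.save(f"{n}0.npy",W)
    for q in("cup_cover","cover","cover_handle","filter","weight_tray","bit_case","sanding_block","tape_measure"):
        print(n,q,[(np.round(o["uv"]).astype(int).tolist(),round(o["confidence"],2),np.round(W[int(o["uv"][1]),int(o["uv"][0])],3).tolist()) for o in spot_in(q,n)][:4])
    print(camera_params(n))
E
```

```text
pics
{'t': 0.0, 'q': array([ 1.52712118e+00,  3.59399142e-01,  1.10546986e-02, -3.41954112e-04,
       -1.22407313e+00, -2.88099071e-01]), 'qd': array([-0.00045175, -0.00126151, -0.00042749,  0.00076614, -0.00097745,
       -0.00155856]), 'joint_efforts': array([-1.02189533e-03, -5.82711411e+01,  2.93067241e+01,  6.99757621e+00,
        6.96762989e-03, -1.51598069e-04]), 'eef_pos': array([0.21972174, 0.63768344, 0.19991445]), 'ee_rot': array([ 3.13994689e+00, -1.52479921e-04, -3.31890553e-01]), 'force': array([ 0.13697768, -1.18472944, -0.04210427]), 'moment': array([0.01873778, 0.0028142 , 0.04848448]), 'gripper_force': 0.0, 'width': 0.08749759673870727}
scene cup_cover [([400, 234], 0.75, [0.673, -0.255, 0.088]), ([372, 242], 0.59, [0.491, -0.256, 0.188])]
scene cover [([366, 258], 0.83, [0.493, -0.245, 0.116]), ([265, 217], 0.2, [0.437, 0.115, 0.085])]
scene cover_handle [([362, 254], 0.9, [0.495, -0.23, 0.115])]
scene filter []
scene weight_tray [([222, 219], 0.74, [0.39, 0.278, 0.004]), ([364, 266], 0.61, [0.461, -0.26, 0.118])]
scene bit_case [([245, 197], 0.81, [0.507, 0.275, 
[... 895 characters left out ...]
, 0.118])]
top weight_tray [([214, 265], 0.81, [0.396, 0.28, 0.022]), ([391, 229], 0.24, [0.506, -0.219, 0.12])]
top bit_case [([212, 222], 0.91, [0.517, 0.289, 0.038])]
top sanding_block [([150, 215], 0.81, [0.533, 0.469, 0.036]), ([390, 229], 0.66, [0.51, -0.218, 0.114])]
top tape_measure [([408, 224], 0.17, [0.523, -0.262, 0.136])]
{'mtx': array([[541.17130968,   0.        , 273.48237227],
       [  0.        , 541.17130968, 211.68840394],
       [  0.        ,   0.        ,   1.        ]]), 'R': array([[ 0.03013946, -0.99941723,  0.01602512],
       [-0.9933103 , -0.03173559, -0.11102932],
       [ 0.11147318, -0.01257155, -0.99368792]]), 't': array([0.09054961, 0.55751574, 1.56460266])}
```

View pics/scene0.png

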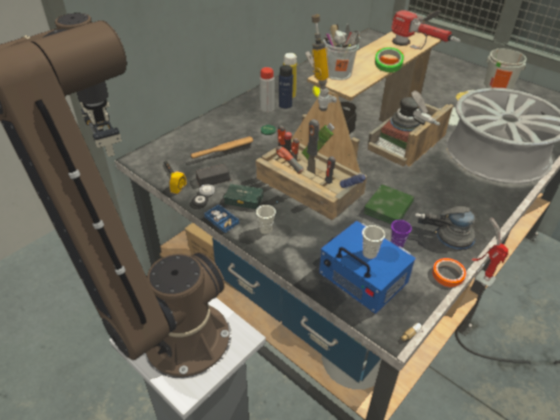

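View pics/top0.png

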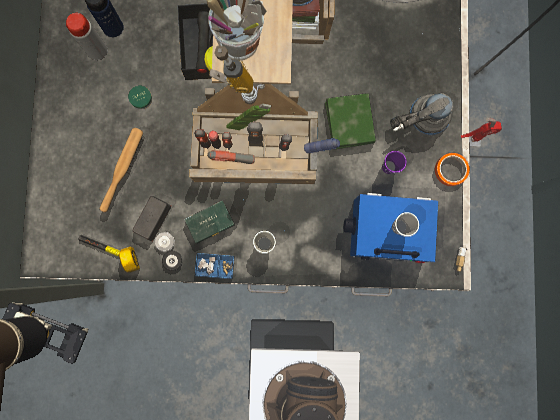

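The scene shows three cups. One white cup stands on the blue cover, at scene (373,240) and top (407,225). A second white cup stands on the bench, at scene (266,218) and top (264,241). The third is purple, at scene (400,232) and top (394,163), and is the look-alike to leave alone. I choose the white cup on the cover, and the handle is at top (397,252).

```bash
python3 - <<'E'
from h import *
W=np.load("top0.npy");im=cv2.imread("pics/top0.png");S=np.load("scene0.npy");ims=cv2.imread("pics/scene0.png")
def circ(P):
    A=np.c_[2*P,np.ones(len(P))];s=np.linalg.lstsq(A,(P**2).sum(1),rcond=None)[0];return s[:2],np.sqrt(s[2]+s[0]**2+s[1]**2),len(P)
for nm,c,z in(("cover cup",(.52,-.26),.201),("bench cup",(.437,.115),.085)):
  for n,X in(("top",W),("scene",S)):
    m=(np.hypot(X[...,0]-c[0],X[...,1]-c[1])<.05)&(X[...,2]>z-.012)&(X[...,2]<z+.012)
    P=X[m]
    if len(P)>8:
        (cc,r)=cv2.minEnclosingCircle(P[:,:2].astype(np.float32)); print(nm,n,circ(P[:,:2]),cc,r,P[:,2].max())
for n,X,I in(("top",W,im),("scene",S,ims)):
    hsv=cv2.cvtColor(I,cv2.COLOR_BGR2HSV)
    m=(abs(X[...,0]-.51)<.16)&(abs(X[...,1]+.23)<.16)&(abs(X[...,2]-.116)<.006)
    P=X[m];print(n,"cover",cv2.minAreaRect(P[:,:2].astype(np.float32)),np.median(P[:,2]),len(P))
    m=(abs(X[...,0]-.45)<.05)&(abs(X[...,1]+.23)<.08)&(X[...,2]>.138)&(X[...,2]<.17)&(hsv[...,2]<90)
    P=X[m]
    if len(P)>3:print(n,"bar",P.mean(0),P[:,2].max(),cv2.minAreaRect(P[:,:2].astype(np.float32)),len(P))
    # bench edge
P=W[:,:,:];e=[]
for c in range(60,460,10):
    r=np.where(abs(P[:,c,2])<.012)[0]
    if len(r):e.append(P[r.max(),c,:2])
e=np.array(e);k=e[:,0]<.40
print("edge x=a*y+b",np.polyfit(e[k,1],e[k,0],1),e[::8].round(3).tolist())
a=cv2.resize(im[150:300,235:475],None,fx=3,fy=3,interpolation=cv2.INTER_CUBIC);cv2.imwrite("pics/crop1.png",a)
E
```

```text
cover cup top (array([ 0.51428422, -0.24157446]), np.float64(0.029594349342828653), 132) (0.5140336751937866, -0.2422020137310028) 0.032354503870010376 0.20772707784391833
cover cup scene (array([ 0.51263826, -0.24485796]), np.float64(0.029095455644814805), 174) (0.5143646597862244, -0.24532870948314667) 0.0341484360396862 0.20884373502162434
bench cup top (array([0.46265078, 0.13279258]), np.float64(0.029623264119852267), 60) (0.4619442820549011, 0.13222293555736542) 0.0314679890871048 0.0917760102385156
bench cup scene (array([0.46018996, 0.12920402]), np.float64(0.028578208306496128), 74) (0.45939528942108154, 0.12941113114356995) 0.0323154479265213 0.09007796548608764
top cover ((0.5150086283683777, -0.23715239763259888), (0.22290609776973724, 0.17782758176326752), 86.9136734008789) 0.11542731960397108 4031
top bar [ 0.44484504 -0.22970208  0.15620644] 0.16519323783891446 ((0.4690471589565277, -0.23375320434570312), (0.1122317686676979, 0.06408880650997162), 87.12499237060547) 151
scene cover ((0.513211727142334, -0.23972389101982117), (0.2244463562965393, 0.18374915421009064), 87.00838470458984) 0.11709830696380168 2610
scene bar [ 0.43718014 -0.24165583  0.15455635] 0.16341719729190368 ((0.4377720355987549, -0.23635026812553406), (0.10819800943136215, 0.010194335132837296), 88.20708465576172) 98
edge x=a*y+b [0.09685926 0.24121507] [[0.341, 0.728], [0.343, 0.495], [0.341, 0.259], [0.096, 0.017], [0.343, -0.216]]
```

View pics/crop1.png

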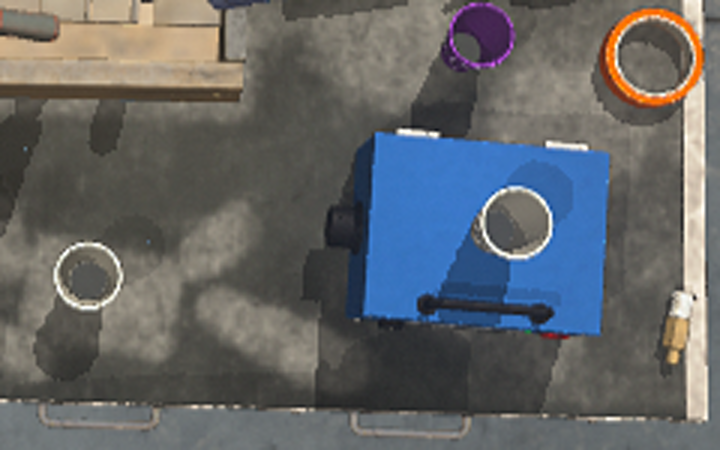

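The crop confirms the choice: a white cup on the blue cover at crop (517,222), the white bench cup at (88,275) and the separate purple cup at (480,35). The case is yawed about -3.1°, and the bench edge runs along world y.

```bash
python3 - <<'E'
from h import *
R=Ro.from_euler('xyz',[np.pi,0,-1.62])
for X in[(.46,.2,.33),(.5135,-.2435,.33)]:print(to_tool(X,R))
E
```

```text
(array([ 369.8,  336. , -129.1]), array([-0.    ,  0.    ,  1.2882]))
(array([ 564.8,  737.9, -129.1]), array([-0.    ,  0.    ,  1.2882]))
```

```bash
python3 -m jog '[[[100,100,-129,0,0,0.16,87],[160,150,-129,0,0,0.32,87],[220,200,-129,0,0,0.5,87],[290,268,-129,0,0,0.7,87],[340,310,-129,0,0,0.85,87],[370,336,-129,0,0,1.0,87],[398,392,-129,0,0,1.15,87],[425,450,-129,0,0,1.288,87],[452,506,-129,0,0,1.288,87],[480,563,-129,0,0,1.288,87],[508,620,-129,0,0,1.288,87],[535,678,-129,0,0,1.288,87],[565,738,-129,0,0,1.288,87],[565,738,-129,0,0,1.288,87],[565,738,-129,0,0,1.288,87],[565,738,-129,0,0,1.288,87],[565,738,-129,0,0,1.288,87],[565,738,-129,0,0,1.288,87]]]' 8
python3 - <<'E'
from h import *
s=arm.get_state();print(s['q'].round(2))
im,d,W=cloud("wrist");cv2.imwrite("pics/w1.png",im)
m=(np.hypot(W[...,0]-.5135,W[...,1]+.2435)<.045)&(abs(W[...,2]-.201)<.008)
print(m.sum(),cv2.minEnclosingCircle(W[m][:,:2].astype(np.float32)))
R=Ro.from_euler('xyz',[np.pi,0,-1.62]);print(to_tool((.5135,-.2435,.186),R))
E
```

```text
t: 3.15
eef_pos: [0.5135, -0.2435, 0.3298]
ee_rot: [3.141, 0.0, -1.62]
force: [-0.1, 0.4, 0.1]
width: 0.0872
gripper_force: 0.0
[-0.1   0.13 -0.01 -0.   -1.44  0.05]
996 ((0.5107781291007996, -0.24438370764255524), 0.0320894718170166)
(array([5.00e-01, 1.00e-01, 1.44e+02]), array([-0.0003,  0.0001,  0.0006]))
```

```bash
python3 -m jog '[[[0,2,50,0,0,0,87],[0,2,100,0,0,0,87],[0,2,144,0,0,0,87],[0,2,144,0,0,0,87],[0,2,144,0,0,0,87],[0,2,144,0,0,0,55],[0,2,144,0,0,0,55],[0,2,144,0,0,0,55],[0,2,144,0,0,0,55],[0,2,144,0,0,0,55],[0,2,124,0,0,0,55],[0,2,84,0,0,0,55],[0,2,24,0,0,0,55],[0,2,0,0,0,0,55],[0,2,0,0,0,0,55]]]' 10
python3 - <<'E'
from h import *
im,d,W=cloud("top");np.save("t.npy",W)
p,_=tool();m=(np.hypot(W[...,0]-p[0],W[...,1]-p[1])<.05)&(W[...,2]<.34)&(W[...,2]>.24);print(m.sum())
im,d,W=cloud("scene");cv2.imwrite("pics/s2.png",cv2.resize(im[120:320,200:480],None,fx=2.5,fy=2.5))
print(to_tool((.461,.131,.33)))
E
```

```text
t: 5.08
eef_pos: [0.5126, -0.2439, 0.3322]
ee_rot: [-3.137, -0.001, -1.62]
force: [0.3, 0.2, -0.7]
width: 0.0551
gripper_force: 0.0
0
[-371.4   68.7   -0.6]
```

View pics/s2.png

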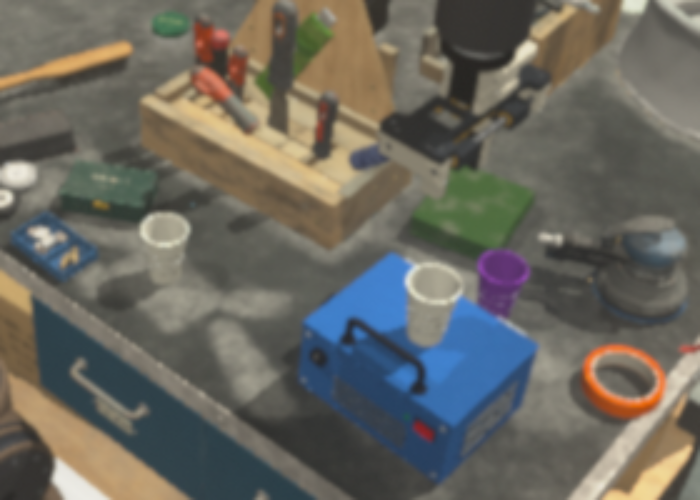

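The cup still stands on the cover, at about crop (433,300). The fingers closed to 55 mm and slipped off the tapered rim, so I'll measure it again and grip deeper.

```bash
python3 - <<'E'
from h import *
im,d,W=cloud("wrist")
m=(np.hypot(W[...,0]-.5135,W[...,1]+.2435)<.05)&(abs(W[...,2]-.201)<.012)
c=cv2.minEnclosingCircle(W[m][:,:2].astype(np.float32));print(m.sum(),c,np.percentile(W[m][:,2],[5,50,95]))
print(to_tool((*c[0],.166)))
E
```

```text
1140 ((0.5108612775802612, -0.24461914598941803), 0.03210999071598053) [0.19056512 0.20077716 0.20263669]
[  1.4  -0.  162.6]
```

```bash
python3 -m jog '[[[0,0,60,0,0,0,87],[0,0,110,0,0,0,87],[0,0,150,0,0,0,87],[0,0,164,0,0,0,87],[0,0,164,0,0,0,87],[0,0,164,0,0,0,50],[0,0,164,0,0,0,50],[0,0,164,0,0,0,50],[0,0,164,0,0,0,50],[0,0,164,0,0,0,50],[0,0,164,0,0,0,50],[0,0,164,0,0,0,50]]]' 12
```

```text
t: 6.72
eef_pos: [0.512, -0.2438, 0.1666]
ee_rot: [-3.141, -0.001, -1.62]
force: [-1.5, 1.0, 5.4]
width: 0.0609
gripper_force: 12.0
```

```bash
python3 -m jog '[[[0,0,-10,0,0,0,50],[0,0,-25,0,0,0,50],[0,0,-45,0,0,0,50],[0,0,-75,0,0,0,50],[0,0,-115,0,0,0,50],[0,0,-150,0,0,0,50],[0,0,-164,0,0,0,50],[0,0,-164,0,0,0,50]]]'
python3 - <<'E'
from h import *
im,d,W=cloud("scene")
p,_=tool()
m=(np.hypot(W[...,0]-p[0],W[...,1]-p[1])<.06)&(W[...,2]<.33)&(W[...,2]>.18);P=W[m];print(m.sum(),P[:,2].min(),P[:,2].max())
print(to_tool((.461,.131,.33)))
E
```

```text
t: 7.72
eef_pos: [0.5119, -0.2435, 0.3307]
ee_rot: [-3.14, 0.0, -1.62]
force: [0.3, -0.1, -1.1]
width: 0.0605
gripper_force: 12.0
225 0.2782239873327174 0.32980865092992523
[-371.3   68.7   -0.4]
```

```bash
python3 -m jog '[[[-25,5,0,0,0,0,50],[-70,14,0,0,0,0,50],[-125,24,0,0,0,0,50],[-180,34,0,0,0,0,50],[-235,44,0,0,0,0,50],[-290,54,0,0,0,0,50],[-335,62,10,0,0,0,50],[-360,67,50,0,0,0,50],[-371,69,100,0,0,0,50],[-371,69,130,0,0,0,50],[-371,69,140,0,0,0,50],[-371,69,140,0,0,0,50],[-371,69,140,0,0,0,50]]]'
python3 - <<'E'
from h import *
p,_=tool();print(p)
for n in("scene","top"):
    im,d,W=cloud(n)
    for lo,hi in((.14,.20),(.076,.092)):
        m=(np.hypot(W[...,0]-p[0],W[...,1]-p[1])<.055)&(W[...,2]<hi)&(W[...,2]>lo)
        P=W[m];print(n,lo,m.sum())
        if len(P)>5:print(cv2.minEnclosingCircle(P[:,:2].astype(np.float32)),P.mean(0))
    if n=="scene":cv2.imwrite("pics/s3.png",cv2.resize(im[130:270,180:360],None,fx=4,fy=4)); np.save("s3.npy",W)
E
```

```text
t: 9.4
eef_pos: [0.4617, 0.1306, 0.191]
ee_rot: [-3.14, 0.001, -1.62]
force: [0.6, -0.1, -0.4]
width: 0.0606
gripper_force: 12.0
[0.46167511 0.13056389 0.19100869]
scene 0.14 218
((0.4631316065788269, 0.12914098799228668), 0.03243390843272209) [0.45554797 0.1220648  0.17705013]
scene 0.076 101
((0.46028247475624084, 0.1329769790172577), 0.03583863750100136) [0.46445458 0.13114074 0.08279326]
top 0.14 0
top 0.076 0
```

View pics/s3.png

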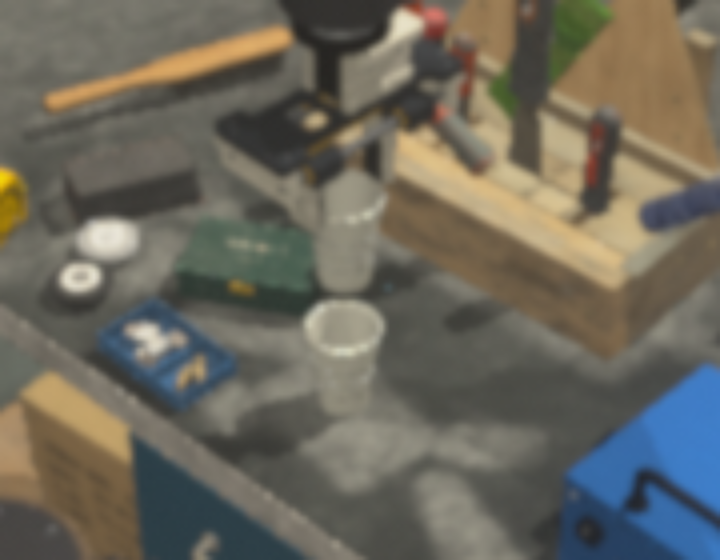

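The cup hangs upright in the fingers at crop (350,240), directly above the bench cup at (345,350). I'll lower it.

```bash
python3 -m jog '[[[0,0,25,0,0,0,50],[0,0,50,0,0,0,50],[0,0,70,0,0,0,50],[0,0,85,0,0,0,50],[0,0,95,0,0,0,50],[0,0,102,0,0,0,50],[0,0,102,0,0,0,50]]]'
```

```text
t: 10.38
eef_pos: [0.4609, 0.1304, 0.0877]
ee_rot: [3.141, -0.0, -1.62]
force: [-0.5, 0.1, -0.2]
width: 0.0605
gripper_force: 12.0
```

```bash
python3 -m jog '[[[0,0,0,0,0,0,74],[0,0,0,0,0,0,80],[0,0,0,0,0,0,80],[0,0,0,0,0,0,80],[0,0,-30,0,0,0,80],[0,0,-80,0,0,0,80],[0,0,-120,0,0,0,80],[0,0,-120,0,0,0,80],[0,0,-120,0,0,0,80]]]'
python3 - <<'E'
from h import *
for n in("wrist","scene"):
    im,d,W=cloud(n)
    m=(np.hypot(W[...,0]-.461,W[...,1]-.131)<.05)&(W[...,2]<.18)&(W[...,2]>.02);P=W[m];z=P[:,2]
    k=z>np.percentile(z,97)-.008
    print(n,m.sum(),np.percentile(z,[50,90,97,99]),cv2.minEnclosingCircle(P[k][:,:2].astype(np.float32)))
    if n=="scene":cv2.imwrite("pics/s4.png",cv2.resize(im[130:270,180:360],None,fx=4,fy=4))
E
```

```text
t: 11.5
eef_pos: [0.4605, 0.1303, 0.2074]
ee_rot: [3.141, 0.0, -1.62]
force: [-0.2, 0.7, -0.6]
width: 0.0799
gripper_force: 0.0
wrist 4412 [0.07820851 0.10670334 0.10744174 0.10793468] ((0.4590260088443756, 0.1305997371673584), 0.03206351771950722)
scene 470 [0.08210438 0.10485109 0.10903706 0.11033185] ((0.46236008405685425, 0.1308293640613556), 0.03469999507069588)
```

View pics/s4.png

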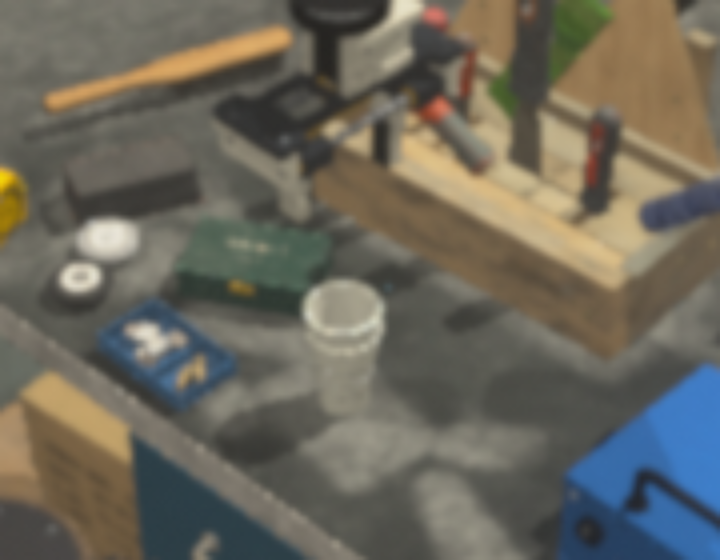

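The cups are nested at crop (345,345), with the inner rim at about 0.106 m as expected. Next is the handle.

```bash
python3 - <<'E'
from h import *
print(to_tool((.443,-.234,.25),Ro.from_euler('xyz',[np.pi,0,-1.625])))
E
```

```text
(array([364.5,  -0.6, -42.9]), array([ 0.0017, -0.0011,  0.0051]))
```

```bash
python3 -m jog '[[[25,0,-43,0,0,0.005,50],[80,0,-43,0,0,0.005,50],[140,0,-43,0,0,0.005,50],[200,0,-43,0,0,0.005,50],[260,0,-43,0,0,0.005,50],[315,0,-43,0,0,0.005,50],[350,0,-43,0,0,0.005,50],[364,0,-43,0,0,0.005,50],[364,0,-43,0,0,0.005,50],[364,0,-43,0,0,0.005,50]]]'
python3 - <<'E'
from h import *
im,d,W=cloud("wrist");g=cv2.cvtColor(im,cv2.COLOR_BGR2GRAY)
m=(abs(W[...,0]-.443)<.05)&(abs(W[...,1]+.234)<.07)&(W[...,2]>.14)&(W[...,2]<.17)
P=W[m];print(m.sum(),np.median(P,0),np.percentile(P[:,2],[50,90]))
if len(P)>20:
    b=np.median(P,0);k=abs(P[:,1]-b[1])<.035;c=np.polyfit(P[k,1],P[k,0],1);print(c,"x at y=-.234",np.polyval(c,-.234),P[:,1].min(),P[:,1].max())
print(to_tool((.443,-.234,.135)))
E
```

```text
t: 12.85
eef_pos: [0.4431, -0.2324, 0.2505]
ee_rot: [3.141, 0.0, -1.624]
force: [0.2, -0.1, -0.1]
width: 0.0504
gripper_force: 0.0
1556 [ 0.4377353  -0.24271294  0.15843672] [0.15843672 0.15983249]
[0.05665607 0.45143417] x at y=-.234 0.4381766492623273 -0.2924337687405365 -0.17959012537280225
[1.800e+00 1.000e-01 1.157e+02]
```

```bash
python3 -m jog '[[[2,2,40,0,0,0,50],[3,4,80,0,0,0,50],[3.6,4,105,0,0,0,50],[3.6,4,115,0,0,0,50],[3.6,4,115,0,0,0,50],[3.6,4,115,0,0,0,4],[3.6,4,115,0,0,0,4],[3.6,4,115,0,0,0,4],[3.6,4,115,0,0,0,4],[3.6,4,115,0,0,0,4],[3.6,4,115,0,0,0,4],[3.6,4,115,0,0,0,4]]]' 10
```

```text
t: 14.4
eef_pos: [0.4389, -0.2366, 0.1358]
ee_rot: [3.142, 0.0, -1.625]
force: [-0.1, -0.5, -0.0]
width: 0.0038
gripper_force: 0.0
```

```bash
python3 - <<'E'
from h import *
im,d,W=cloud("wrist");a=im
im,d,W=cloud("scene");b=cv2.resize(im[190:310,300:440],None,fx=3,fy=3)
c=np.zeros((420,800,3),np.uint8);c[:,:380]=cv2.resize(a,(380,420));c[:360,380:800]=b;cv2.imwrite("pics/c5.png",c)
E
```

```text
(no output)
```

View pics/c5.png

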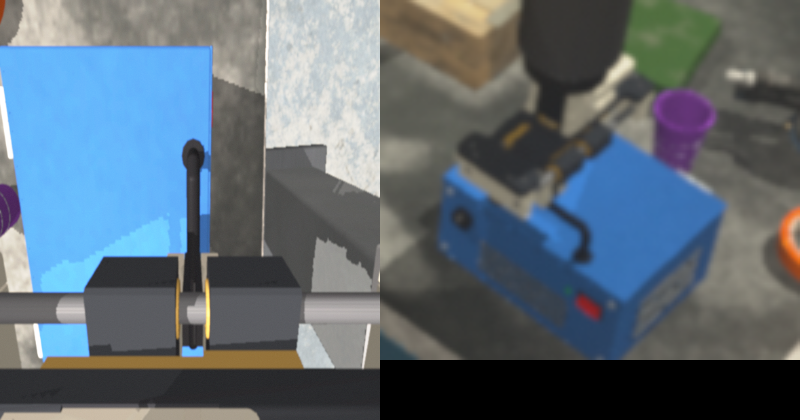

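The wrist view shows the bar, at about (193,250), running between the fingers, with the finger blocks either side at (135,300) and (250,300). It looks caged, so I'll try a small lift along the arc and check.

```bash
python3 -m jog '[[[0,-1.5,-5,0,0,0,4],[0,-3,-10,0,0,0,4],[0,-5,-15,0,0,0,4],[0,-8,-23,0,0,0,4],[0,-12,-30,0,0,0,4],[0,-12,-30,0,0,0,4]]]'
python3 - <<'E'
from h import *
for n in("scene",):
    im,d,W=cloud(n);hsv=cv2.cvtColor(im,cv2.COLOR_BGR2HSV)
    blue=(abs(hsv[...,0].astype(int)-110)<12)&(hsv[...,1]>120)&(abs(W[...,0]-.51)<.1)&(abs(W[...,1]+.24)<.12)&(W[...,2]>.1)
    P=W[blue];A=np.c_[P[:,:2],np.ones(len(P))];print(len(P),np.linalg.lstsq(A,P[:,2],rcond=None)[0])
E
```

```text
t: 15.25
eef_pos: [0.4517, -0.2373, 0.1666]
ee_rot: [-3.14, -0.0, -1.625]
force: [-0.4, 0.5, -0.3]
width: 0.0039
gripper_force: 0.0
2621 [-0.01520716  0.00220869  0.12598337]
```

```bash
python3 - <<'E'
from h import *
im,d,W=cloud("wrist");p,r=tool()
T=(W-p)@r.as_matrix()*1000
m=(abs(T[...,0])<30)&(abs(T[...,1])<70)&(T[...,2]>-150)&(T[...,2]<25)&np.isfinite(T[...,2])
P=T[m];print(len(P))
for lo in range(-150,25,10):
    k=(P[:,2]>=lo)&(P[:,2]<lo+10)
    if k.any():print(lo,k.sum(),"x",P[k,0].min().round(),P[k,0].max().round(),"y",np.percentile(P[k,1],[0,10,50,90,100]).round())
print(camera_params("wrist")["t"], proj("wrist",p))
cv2.imwrite("pics/w6.png",im)
E
```

```text
50715
-140 18823 x 21.0 27.0 y [-55. -42.  -1.  41.  54.]
-130 12571 x 21.0 27.0 y [-59. -44.  -2.  42.  58.]
-120 13128 x 17.0 30.0 y [-70. -35.  -4.  33.  69.]
-110 3186 x 10.0 30.0 y [-70. -62.   1.  62.  70.]
-100 73 x 3.0 12.0 y [-6. -6. -6.  6.  6.]
-90 110 x -5.0 9.0 y [-6. -6. -5.  6.  6.]
-80 526 x -11.0 5.0 y [-6. -5.  2.  6.  6.]
-70 205 x 9.0 12.0 y [-7. -6.  2.  6.  7.]
-60 241 x 9.0 11.0 y [-8. -5. -2.  6.  9.]
-50 417 x -4.0 11.0 y [-9. -8.  2.  8. 10.]
-40 434 x -5.0 12.0 y [-18. -10.  -2.  11.  18.]
-30 47 x 9.0 10.0 y [-5. -4.  2.  5. 15.]
0 927 x -6.0 30.0 y [ 8.  9. 13. 17. 18.]
10 27 x -4.0 30.0 y [ 8.  8.  8. 18. 18.]
[0.46245204 0.17725371 0.41786982] [282.51151218 248.8138375 ]
```

View pics/w6.png

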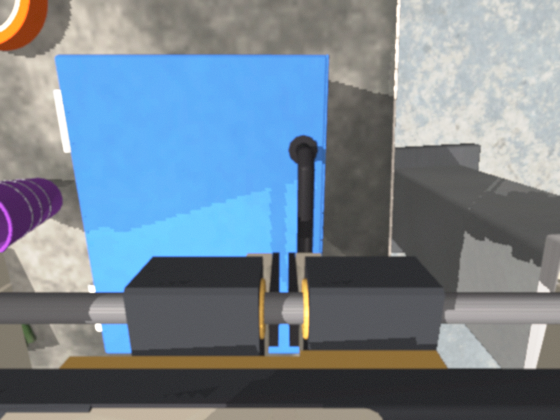

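The shut fingers end about 22 to 25 mm behind the reported TCP. The finger faces stop around tool z = -25, while the bar shows beside them at z of about 0 to 10 mm, near pixel (303,200). That explains both misses, so I'll go deeper.

```bash
python3 - <<'E'
from h import *
im,d,W=cloud("wrist");p,r=tool()
T=(W-p)@r.as_matrix()*1000
m=(abs(T[...,0]-10)<4)&(abs(T[...,1])<40)&(T[...,2]>-60)&(T[...,2]<-5);z=T[m][:,2]
print(np.histogram(z,np.arange(-60,-4,4)),np.percentile(z,[95,99,100]))
b=T[(abs(T[...,1]-13)<3)&(abs(T[...,2]-6)<8)&(T[...,0]>-40)&(T[...,0]<40)];print(np.median(b,0))
print(to_tool((.439,-.236,.117)))
E
```

```text
(array([112,  92,  91, 209, 126, 119, 187, 115,  23,   0,   0,   0,   0]), array([-60, -56, -52, -48, -44, -40, -36, -32, -28, -24, -20, -16, -12,
        -8])) [-30.16795208 -26.70331091 -25.30070915]
[18.14184199 12.97347366  6.42015512]
[-0.5 11.7 48.6]
```

```bash
python3 -m jog '[[[0,0,-30,0,0,0,50],[0,6,-30,0,0,0,50],[0,12,-30,0,0,0,50],[0,12,-30,0,0,0,50],[-1,12.5,0,0,0,0,50],[-1,12.5,25,0,0,0,50],[-1,12.5,40,0,0,0,50],[-1,12.5,48,0,0,0,50],[-1,12.5,48,0,0,0,50],[-1,12.5,48,0,0,0,4],[-1,12.5,48,0,0,0,4],[-1,12.5,48,0,0,0,4],[-1,12.5,48,0,0,0,4],[-1,12.5,48,0,0,0,4],[-1,12.5,48,0,0,0,4],[-1,12.5,48,0,0,0,4]]]' 10
```

```text
t: 17.4
eef_pos: [0.4386, -0.2355, 0.118]
ee_rot: [-3.141, -0.0, -1.625]
force: [0.2, -0.5, 1.9]
width: 0.0096
gripper_force: 10.0
```

```bash
python3 -m jog '[[[0,-2,-8,0,0,0,4],[0,-5,-15,0,0,0,4],[0,-8,-23,0,0,0,4],[0,-12,-30,0,0,0,4],[0,-20,-44,0,0,0,4],[0,-29,-57,0,0,0,4],[0,-40,-69,0,0,0,4],[0,-52,-80,0,0,0,4],[0,-65,-90,0,0,0,4],[0,-79,-98.5,0,0,0,4],[0,-79,-98.5,0,0,0,4]]]' 14
```

```text
t: 18.77
eef_pos: [0.5187, -0.2402, 0.2197]
ee_rot: [-3.139, -0.001, -1.624]
force: [-6.1, 2.6, 12.0]
width: 0.0092
gripper_force: 14.0
```

```bash
python3 -m jog '[[[0,1,-3,0,0,0,4],[0,-13.5,-10,0,0,0,4],[0,-29,-15.5,0,0,0,4],[0,-45,-19.5,0,0,0,4],[0,-61.5,-21.5,0,0,0,4],[0,-61.5,-21.5,0,0,0,4]]]' 10
python3 - <<'E'
from h import *
im,d,W=cloud("scene");cv2.imwrite("pics/s7.png",cv2.resize(im[150:320,270:470],None,fx=3.5,fy=3.5))
E
```

```text
t: 19.52
eef_pos: [0.5809, -0.2434, 0.2393]
ee_rot: [-3.139, -0.001, -1.624]
force: [0.9, 0.4, 4.0]
width: 0.0092
gripper_force: 10.0
```

View pics/s7.png

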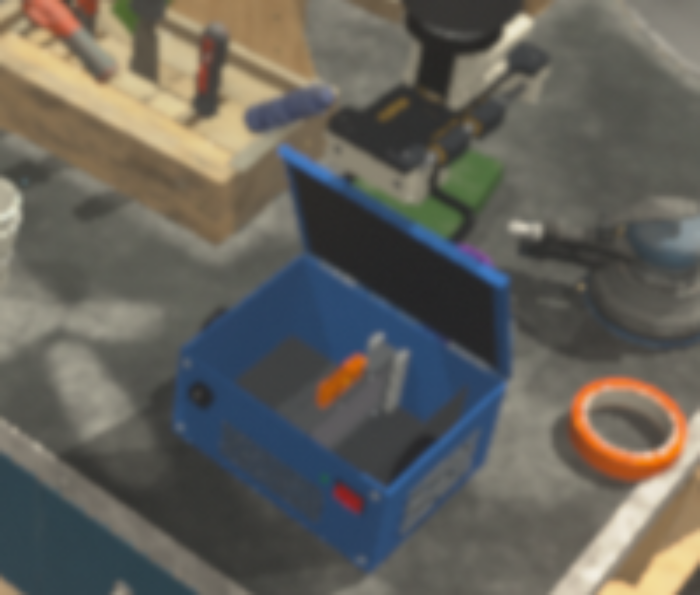

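The cover stands at about 70° with the fingers still on the bar at crop (440,200). The orange tab shows at crop (340,380). Continuing the arc.

```bash
python3 -m jog '[[[0,-16.5,-1,0,0,0,4],[0,-33,0,0,0,0,4],[0,-49,2.5,0,0,0,4],[0,-65,7,0,0,0,4],[0,-80.5,12.5,0,0,0,4],[0,-93,17.5,0,0,0,4],[0,-93,17.5,0,0,0,4],[0,-93,17.5,0,0,0,4]]]'
python3 - <<'E'
from h import *
im,d,W=cloud("scene")
m=(abs(W[...,0]-.6)<.06)&(W[...,1]>-.33)&(W[...,1]<-.16)&(W[...,2]>.13)&(W[...,2]<.26)&(im.max(2)<70)
P=W[m];A=np.c_[P[:,1:],np.ones(len(P))];print(len(P),np.linalg.lstsq(A,P[:,0],rcond=None)[0])
hsv=cv2.cvtColor(im,cv2.COLOR_BGR2HSV)
o=(abs(hsv[...,0].astype(int)-10)<8)&(hsv[...,1]>150)&(abs(W[...,0]-.51)<.08)&(abs(W[...,1]+.24)<.06)&(W[...,2]>.06)&(W[...,2]<.12)
P=W[o];print(len(P),P.mean(0),P.min(0),P.max(0),cv2.minAreaRect(P[:,:2].astype(np.float32)))
E
```

```text
t: 20.58
eef_pos: [0.6711, -0.2481, 0.2194]
ee_rot: [3.14, 0.0, -1.625]
force: [-0.3, -3.6, -4.1]
width: 0.0098
gripper_force: 10.0
2082 [0.0563172  0.2193169  0.58541475]
88 [ 0.50603802 -0.24227493  0.09638504] [ 0.48137102 -0.24785244  0.0811292 ] [ 0.53789872 -0.23367801  0.10761867] ((0.5097479820251465, -0.24090765416622162), (0.012659856118261814, 0.05678410828113556), 86.982177734375)
```

The cover leans about 12° past upright, at roughly 1.79 rad. The tab is near (0.510, -0.241). I'll let go of the handle and move over the tab.

```bash
python3 -m jog '[[[0,0,0,0,0,0,18],[0,-1.5,0,0,0,0,18],[0,-1.5,0,0,0,0,18],[0,-1.5,-15,0,0,0,18],[0,-1.5,-40,0,0,0,18],[0,-1.5,-75,0,0,0,18],[0,10,-90,0,0,-0.17,18],[0,40,-90,0,0,-0.35,30],[0,80,-90,0,0,-0.52,40],[0,120,-85,0,0,-0.7,40],[1,150,-80,0,0,-0.88,40],[1,160,-80,0,0,-1.05,40],[1,160,-80,0,0,-1.23,40],[1,160,-80,0,0,-1.4,40],[1,160,-80,0,0,-1.571,40],[1,160,-80,0,0,-1.571,40],[1,160,-80,0,0,-1.571,40],[1,160,-80,0,0,-1.571,40]]]'
python3 - <<'E'
from h import *
im,d,W=cloud("wrist")
hsv=cv2.cvtColor(im,cv2.COLOR_BGR2HSV)
o=(abs(hsv[...,0].astype(int)-10)<8)&(hsv[...,1]>150)&(abs(W[...,0]-.51)<.08)&(abs(W[...,1]+.24)<.06)&(W[...,2]>.09)&(W[...,2]<.112)
P=W[o];print(len(P),P.mean(0),cv2.minAreaRect(P[:,:2].astype(np.float32)))
im2,d,W=cloud("scene")
m=(abs(W[...,0]-.6)<.06)&(W[...,1]>-.33)&(W[...,1]<-.16)&(W[...,2]>.13)&(W[...,2]<.26)&(im2.max(2)<70)
P=W[m];A=np.c_[P[:,1:],np.ones(len(P))];print(len(P),np.linalg.lstsq(A,P[:,0],rcond=None)[0])
print(to_tool((.511,-.240,.068)))
E
```

```text
t: 22.88
eef_pos: [0.5119, -0.2405, 0.3007]
ee_rot: [3.141, -0.0, -0.056]
force: [0.0, 0.1, -0.8]
width: 0.0402
gripper_force: 0.0
471 [ 0.51128413 -0.24013516  0.10105305] ((0.510404109954834, -0.24004030227661133), (0.010377402417361736, 0.054780736565589905), 86.82025146484375)
1893 [0.05243447 0.21736335 0.58454124]
[ -0.8  -0.5 232.4]
```

```bash
python3 -m jog '[[[-1,0,55,0,0,0,40],[-1,-0.5,110,0,0,0,40],[-1,-0.5,165,0,0,0,40],[-1,-0.5,205,0,0,0,40],[-1,-0.5,228,0,0,0,40],[-1,-0.5,238,0,0,0,40],[-1,-0.5,238,0,0,0,40],[-1,-0.5,238,0,0,0,4],[-1,-0.5,238,0,0,0,4],[-1,-0.5,238,0,0,0,4],[-1,-0.5,238,0,0,0,4],[-1,-0.5,238,0,0,0,4],[-1,-0.5,238,0,0,0,4]]]' 40
```

```text
t: 24.6
eef_pos: [0.5111, -0.2401, 0.0628]
ee_rot: [3.141, -0.001, -0.054]
force: [-1.7, 0.0, 5.1]
width: 0.0098
gripper_force: 40.0
```

```bash
python3 -m jog '[[[0,0,-6,0,0,0,4],[0,0,-15,0,0,0,4],[0,0,-27,0,0,0,4],[0,0,-40,0,0,0,4],[0,0,-55,0,0,0,4],[0,0,-70,0,0,0,4],[0,0,-90,0,0,0,4],[0,0,-115,0,0,0,4],[0,0,-140,0,0,0,4],[0,0,-165,0,0,0,4],[0,0,-185,0,0,0,4],[0,0,-200,0,0,0,4],[0,0,-200,0,0,0,4],[0,0,-200,0,0,0,4]]]'
```

```text
t: 26.35
eef_pos: [0.5104, -0.2397, 0.2616]
ee_rot: [-3.141, 0.001, -0.054]
force: [-0.0, -0.4, -2.0]
width: 0.0095
gripper_force: 40.0
```

```bash
python3 -m jog '[[[-5,0,0,0,0,0.08,4],[-10,0,0,0,0,0.2,4],[-15,0,0,0,0,0.33,4],[-15,0,0,0,0,0.46,4],[-15,0,0,0,0,0.6,4],[-15,0,0,0,0,0.74,4],[-15,0,0,0,0,0.88,4],[-15,0,0,0,0,1.02,4],[-15,0,0,0,0,1.16,4],[-15,0,0,0,0,1.29,4],[-15,0,0,0,0,1.4,4],[-15,0,0,0,0,1.48,4],[-15,0,0,0,0,1.517,4],[-15,0,0,0,0,1.517,4],[-15,0,0,0,0,1.517,4],[-15,0,0,0,0,1.517,4],[-15,0,0,0,0,1.517,4]]]'
python3 - <<'E'
from h import *
im,d,W=cloud("top");a=im
p,r=tool()
# cassette front face as seen from scene/wrist
for n in("scene","wrist","top"):
    im,d,W=cloud(n)
    m=(abs(W[...,0]-p[0])<.03)&(abs(W[...,1]-p[1])<.09)&(W[...,2]>.185)&(W[...,2]<.272);P=W[m];print(n,len(P))
    if len(P)>30:
        A=np.c_[P[:,1:],np.ones(len(P))];c=np.linalg.lstsq(A,P[:,0],rcond=None)[0];res=P[:,0]-A@c
        k=abs(res)<.004;c=np.linalg.lstsq(A[k],P[k,0],rcond=None)[0];print(c.round(3),k.sum(),P.min(0).round(3),P.max(0).round(3))
    if n=="scene":
        s=im;mm=(W[...,0]>.56)&(W[...,0]<.68)&(W[...,1]>-.36)&(W[...,1]<-.12)&(W[...,2]>.13)&(W[...,2]<.3)
        for q,cc in(("cup",(.461,.131)),):
            u=(np.hypot(W[...,0]-cc[0],W[...,1]-cc[1])<.05)&(W[...,2]>.02);print(q,W[u].mean(0),W[u][:,2].max())
c=np.zeros((420,800,3),np.uint8);c[:,:460]=cv2.resize(s[90:310,220:461],(460,420));c[:,460:]=cv2.resize(a[100:300,300:462],(340,420));cv2.imwrite("pics/f8.png",c)
E
```

```text
t: 28.48
eef_pos: [0.4958, -0.2391, 0.2624]
ee_rot: [-3.142, 0.0, -1.57]
force: [-0.5, 0.3, -0.2]
width: 0.0095
gripper_force: 40.0
scene 814
[-0.004  0.022  0.485] 714 [ 0.483 -0.312  0.206] [ 0.508 -0.165  0.272]
cup [0.458224   0.12651918 0.07709445] 0.113425908599838
wrist 57
[-2.4717e+01  1.1000e-02 -7.1930e+00] 32 [ 0.486 -0.311  0.209] [ 0.503 -0.311  0.268]
top 26
```

View pics/f8.png

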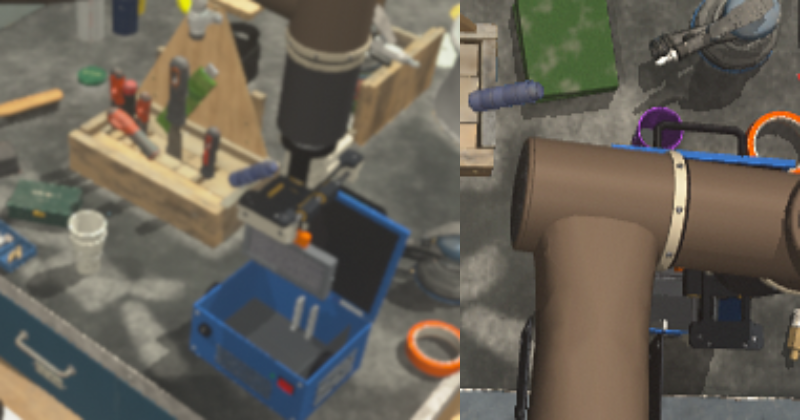

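The cassette is held upright at crop (290,255) with its face square to the bench front (yaw error about 0.2°). Its lower edge is at 0.206 m, about 9.6 cm above the rim. The cover is open and the cups are nested at crop (88,240).

```bash
python3 -c "
from station import arm
s=arm.get_state();print(s['t'],abs(s['qd']).max());print(arm.job_done())"
```

```text
28.675 0.0019018758720980172
the job is handed in; nothing more can be done
None
```

The job is handed in, at 28.7 s of the 72 s allowed: the cups are nested, the cover is open past upright, and the cassette is held upright and still, square to the bench front, about 9.6 cm above the rim.

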